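# Set the rail carrier to its station and hold the detector arm over its dowels

## Task

Slide the carrier along the optical rail to the green-marked station, until its ball plunger drops into the notch there. Then lift the blue detector arm by the bare grip flats at its balance point and finish holding it level about 25 mm above the carrier's two dowel pins, foot holes lined up over the pins and head on the robot's side of the rail: do not set it down or let go, I will guide it on to the pins from there. Keep the arm level all the way and leave the beaker, the vial and the timer where they are.

Things in the scene. Friction and masses are not known exactly. Their poses are not given: they have to be found in the camera images.
- rail: Aluminium optical rail fixed to the worktop, 386 mm long with grey end blocks (36 mm high), 76 mm wide, top 32 mm high. Origin under its middle on the worktop; y along the rail (robot's left at yaw 0), x across it, away from the robot. The steel strip on its robot side has a notch between orange marks at y = +85 mm (park) and one between green marks at y = -35 mm (measuring station).
- carrier (a joint): Travel of the grey carrier (m), growing towards the rail's -y (robot's right): 0 in the orange notch, 0.120 in the green one, limits -0.035 and 0.20. It starts between them (0.02 to 0.06), slides with 1.5 N friction plus 12 N per m/s, and stays where it is left; the spring plunger pulls it into a notch from within 2.5 mm either side, and about 9 N pushes it out again.
- push_face (a point): Middle of the carrier's end face that looks along the rail's +y (the face to push), 45 mm above the worktop. The carrier's block is 60 mm across the rail, 56 mm along it, z = 34 to 56 mm above the worktop, wider than the 40 mm rail top; a plunger lug sticks out on the robot's side (to 45 mm from the middle line), a black knob on the far side. Axes as the rail's.
- pins (a point): Point half-way between the tips of the two upright steel dowel pins on top of the carrier, 70 mm above the worktop. Pins 8 mm in diameter, 14 mm tall, 24 mm apart across the rail (along x). Axes as the rail's.
- balance (a point): Balance point (centre of mass) of the loose detector arm (242 mm long, 0.36 to 0.58 kg), 24 mm above its underside: middle of the bare-metal grip flats (12 mm wide, 18 high, 40 long) between two yellow lines on the blue bar (16 wide, z 14 to 34 mm). x along the bar from head to foot, y across the flats (fingers close along y), z up. It lies level on the worktop on its head and foot.
- foot (a point): Point half-way between the two dowel holes in the arm's foot, at its underside: 133 mm from the balance point along the arm's +x and 24 mm lower. Blue foot plate 60 x 42 x 10 mm, two holes 9 mm in diameter, 24 mm apart along x. Axes as balance.
- head (a point): Middle of the arm's heavy grey box-shaped detector head, 58 mm from the balance point along the arm's -x: 50 x 50 mm, 54 mm high from the arm's underside, with a black lens snout on the +y side (to 35 mm from the middle), ribs at the -x end (to 29 mm) and a brass plug on top (to 62 mm). Axes as balance.
- beaker: Glass beaker, 78 mm across, 92 mm tall, standing left of the work; origin at its underside's centre. Not to be disturbed.
- vial: Small vial with a blue cap, 25 mm across, 60 mm tall; origin at its underside's centre. Not to be disturbed.
- timer: White bench timer with blue and grey buttons lying flat on the worktop, 62 x 66 x 18 mm; origin at its underside's centre. Not to be disturbed.

How it is judged:
By the outcome, as a careful person would: the job done as asked, in the order asked, and still so for the second after the job is handed in, while the arm keeps its last pose, push and grip.
It also fails if it takes over 54 s, if anything falls off the work surface, if the arm or the gripper's body presses on something with over 40 N, if the wrist force passes 120 N, or if a joint passes its speed limit or range.

## Robot

A 6-joint arm with a two-finger parallel gripper is mounted at the origin on a cart in front of the work surface, level with it; the furniture and walls round the work are solid. World frame = base frame: x ahead of the robot, y to its left, z up, the work surface at z = 0. Lengths are in mm, angles in rad, forces in N, time in s.
With the tool pointing down it reaches from about 275 to 750 mm from the base axis. Payload 10.2 kg.
Tool frame: the origin (TCP) lies midway between the tips of the shut fingers; the grasp point (between the pads) lies 19 mm behind it; z points along the fingers, y is the direction in which the jaws open and shut (so a half turn about z gives the same grasp; the last joint's range is limited). The gripper opens to 88 mm and grips with 3 to 60 N. Pads are 18 mm wide; open, the fingers measure 123 mm over their backs; the gripper's body (75 mm by 187 mm) begins 45 mm behind the grasp point.
Start: joints at [-1.342, 0.313, 1.498, -0, 1.331, -0.223], TCP at [229.196, -472.335, 238.72] pointing down, gripper open.
Joint ranges: [-2.94, 2.94], [-0.97, 2.17], [0.19, 2.56], [-1.23, 4.37], [0.02, 3.11], [-2.88, 2.88]. Speed limits (rad/s): [2.39, 2.39, 3.01, 3.14, 3.14, 3.14].

## Interface

Orientations are given as [roll, pitch, yaw] about the fixed x, y, z axes, in that order (R = Rz(yaw) Ry(pitch) Rx(roll)).
In Python, from rig import status, optics, sign_off gives the robot as it stands.
- The arm moves only by the tool arm_command, never from a script. Its argument "steps" is a list that holds one entry, the list of rows, each a list of 7 numbers: the turn, a rotation vector about the tool's x, y, z in rad, then the shift along the tool's x, y, z in m, then the opening, from 0 (shut) to 1 (fully open). A call has 1 to 5 rows; each row shifts and turns the pose as measured when the row begins, along the tool's axes as they then stand; what a row does not reach is not made up. A row lasts 1/8 s, in which the tool goes at most 62.5 mm and 10.7 degrees, less where a joint would pass 70% of its speed; a pose out of reach is approached as far as the arm can. A call with a gripper value outside its range is refused whole. The fingers move at their own pace and stop on an object; "force" is the grip in N (left out, the last holds). Time passes only in rows, so rows that do not move let the fingers close. It gives the time, the measured TCP pose, the force and the opening at its end, in the units of the state.
- status.sense(): the state, without advancing time (a new reading comes with each control period).
- optics.get_image(name): name is "side" or "top"; returns (picture, depth): 400x640x3 uint8, red, green, blue; 400x640 float32, mm along the optical axis (not along the pixel's ray), 0 where there is no reading.
- optics.camera_model(name): a dict with "mtx" (3x3 intrinsics, pixels), "cam_to_world" (4x4, takes a point from camera to world coordinates). Camera axes: x right, y down, z forward; pixel columns grow to the right and rows downward; lengths in mm; the calibration is good to about 2 mm. A picture is of the moment at which its call begins. camera_model takes no time and is no camera call.
- sign_off(): hands the job in, once; it reports no verdict.
The state is a dict: "t": time; "joints": joint angles; "joint_vel": joint speeds; "joint_efforts": joint torques, N m; "ee_pos": TCP position; "orientation": TCP orientation; "force": force on the tool from outside, world axes, zero at the start; "torque": the same for the moment, N m; "opening": finger opening in mm.
Only numpy, scipy, OpenCV 4.12 (cv2) and the standard library are available. Lean on these libraries where they do the work, as an engineer would, in place of code of your own. Each camera call takes 0.05 s, during which the arm holds its last target.

## Working session

There is one attempt and no reset: what is moved stays moved. The work goes in short steps, Python scripts to look and compute and a tool call to move; the robot and the scene stay as the last step left them, time stands still between calls to the robot, and variables do not carry over. Pictures are saved under pics/ and viewed, and the job is handed in when it is done.

Besides the shell and the picture viewer there is one more tool, called after "Emit:" as a command line: name --argument value ..., lists and objects as JSON in quotes. arm_command: Moves the arm, as the interface text tells. Its arguments: {"type":"object","properties":{"steps":{"type":"array","items":{"type":"array","items":{"type":"array","items":{"type":"number"}}}},"force":{"type":"number"}},"required":["steps"]}

```bash
mkdir -p pics; ls; python3 - <<'E'
from rig import status, optics
import cv2,numpy as np
s=status.sense();print({k:np.round(v,3).tolist() for k,v in s.items()})
for n in("side","top"):
    im,d=optics.get_image(n);np.savez(f"{n}0.npz",im=im,d=d)
    cv2.imwrite(f"pics/{n}0.png",im[:,:,::-1]);m=optics.camera_model(n);print(n,np.round(m["mtx"],1).tolist(),np.round(m["cam_to_world"],3).tolist())
E
```

```text
pics
{'t': 0.0, 'joints': [-1.342, 0.313, 1.498, -0.0, 1.331, -0.223], 'joint_vel': [0.001, 0.001, 0.001, -0.002, -0.001, 0.002], 'joint_efforts': [0.0, -40.221, -25.227, 0.069, 0.035, -0.0], 'ee_pos': [229.121, -472.097, 238.179], 'orientation': [-3.14, -0.0, 0.452], 'force': [-0.218, -0.873, 0.301], 'torque': [-0.022, -0.001, -0.004], 'opening': 88.464}
side [[403.4, 0.0, 321.4], [0.0, 403.4, 201.2], [0.0, 0.0, 1.0]] [[-0.871, -0.35, 0.345, 93.923], [-0.491, 0.594, -0.637, 737.758], [0.018, -0.724, -0.689, 874.855], [0.0, 0.0, 0.0, 1.0]]
top [[363.0, 0.0, 317.9], [0.0, 363.0, 200.7], [0.0, 0.0, 1.0]] [[-0.016, -0.99, 0.139, 350.811], [-0.999, 0.02, 0.025, -19.207], [-0.027, -0.139, -0.99, 1288.025], [0.0, 0.0, 0.0, 1.0]]
```

View pics/side0.png

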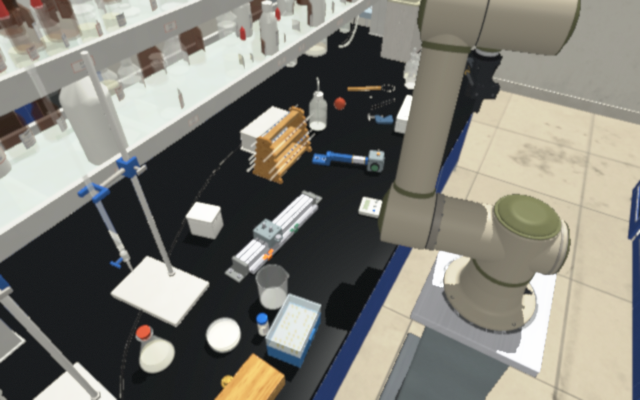

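View pics/top0.png

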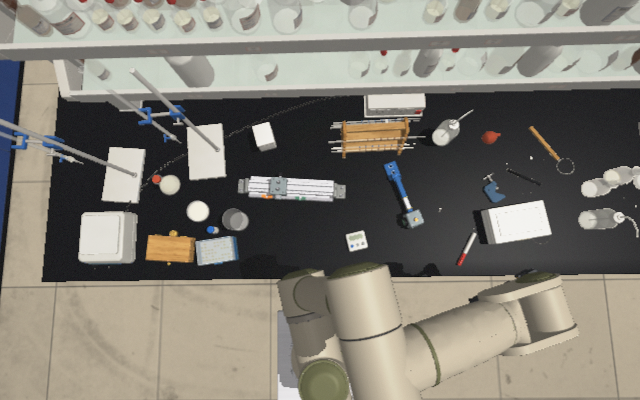

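The side view shows the rail at about (275,235), the blue arm at (350,158) with its head at (375,160), the beaker at (272,285), the vial at (262,323) and the timer at (370,206). In the top view the rail spans (240–345,188) with the carrier at (279,187), and the arm runs from foot (392,170) to head (412,218). Next I'll zoom in.

```bash
python3 - <<'E'
import numpy as np,cv2
a=np.load("top0.npz")['im'];b=np.load("side0.npz")['im']
for nm,i,(x0,x1,y0,y1),s in(("topz_rail",a,(225,365,150,255),5.6),("topz_arm",a,(350,450,145,240),6),("sidez_rail",b,(220,330,180,290),5.4),("sidez_arm",b,(300,400,130,225),6)):
    c=cv2.resize(i[y0:y1,x0:x1],None,fx=s,fy=s,interpolation=cv2.INTER_CUBIC)
    for k in range(x0//10*10+10,x1,10): cv2.putText(c,str(k),(int((k-x0+.5)*s),10),0,.35,(255,255,0));cv2.line(c,(int((k-x0+.5)*s),12),(int((k-x0+.5)*s),18),(255,255,0))
    for k in range(y0//10*10+10,y1,10): cv2.putText(c,str(k)+"-",(0,int((k-y0+.5)*s)+4),0,.35,(255,255,0))
    cv2.imwrite(f"pics/{nm}.png",c[:,:,::-1])
E
```

```text
(no output)
```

View pics/topz_rail.png

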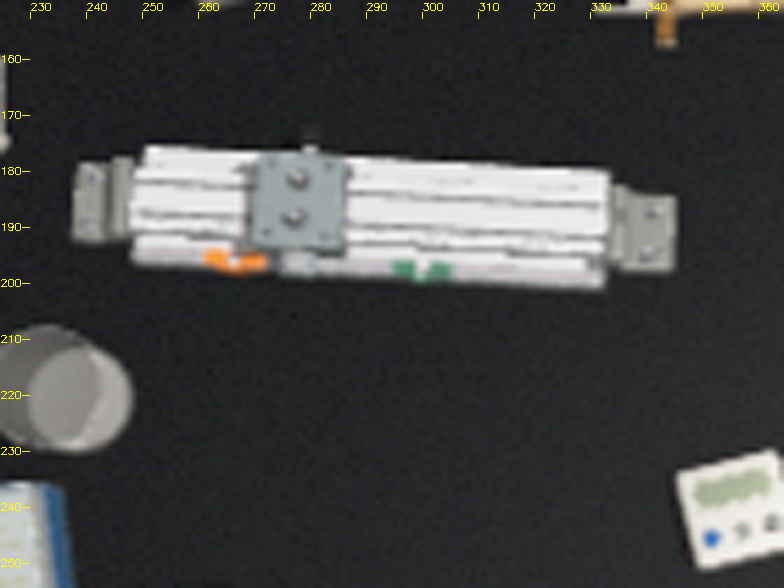

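View pics/topz_arm.png

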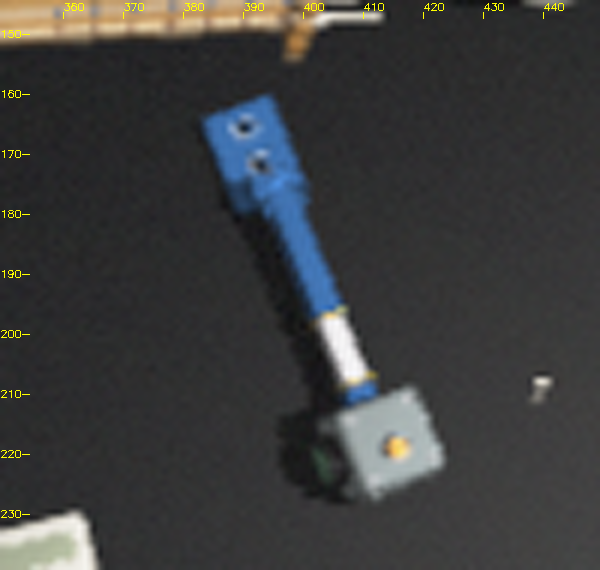

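View pics/sidez_rail.png

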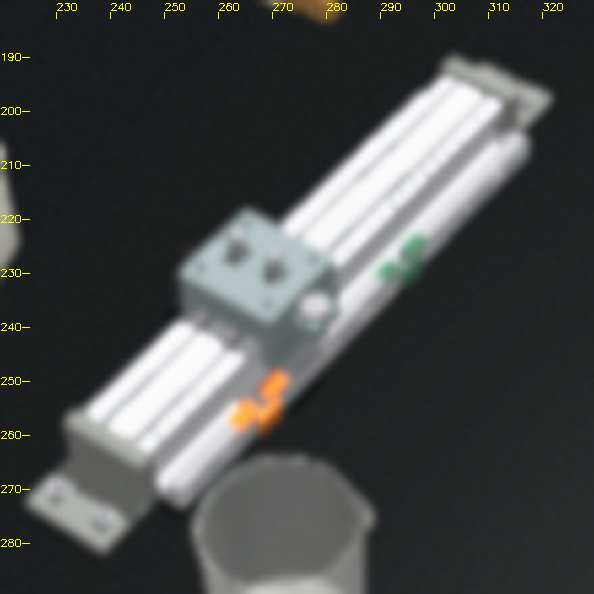

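View pics/sidez_arm.png

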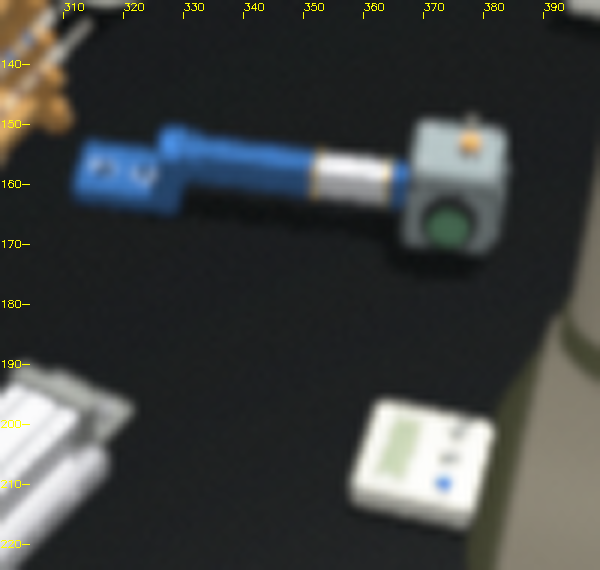

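The zooms show the carrier between the marks, with pins at about (277.7,181.7) and (277,188.4) in the top view. The orange marks are near (262,196) and the green near (299,198). On the arm, the foot holes are at (390.2,165.5) and (393,171.7), the grip flats at about (407,202), and the plug at (415.7,219). Now I'll triangulate these points and compare them with depth.

```bash
cat > h.py <<'E'
import numpy as np,cv2
from rig import optics,status
M={n:optics.camera_model(n) for n in("top","side")}
for m in M.values():
    T=np.array(m["cam_to_world"],float);m["T"]=T;m["K"]=np.array(m["mtx"],float);m["P"]=m["K"]@np.linalg.inv(T)[:3]
def tri(t,s):
    X=cv2.triangulatePoints(M["top"]["P"],M["side"]["P"],np.array(t,float).reshape(2,1),np.array(s,float).reshape(2,1)).ravel();X=X[:3]/X[3]
    r=[np.linalg.norm(proj(n,X)-p) for n,p in(("top",t),("side",s))]
    return X,r
def proj(n,X):
    p=M[n]["P"]@np.append(X,1);return p[:2]/p[2]
def atz(n,uv,z):
    m=M[n];d=m["T"][:3,:3]@np.linalg.solve(m["K"],[uv[0],uv[1],1]);o=m["T"][:3,3];return o+d*(z-o[2])/d[2]
def cloud(n,d,mask=None):
    v,u=np.nonzero((d>0)&(mask if mask is not None else True));m=M[n]
    c=np.linalg.solve(m["K"],np.vstack([u,v,np.ones_like(u)]))*d[v,u];return (m["T"][:3,:3]@c).T+m["T"][:3,3],u,v
E
python3 - <<'E'
from h import *
tz=lambda X,Y,s,x0,y0:(x0+X/s-.5,y0+Y/s-.5)
tr=lambda X,Y:tz(X,Y,5.6,225,150);ta=lambda X,Y:tz(X,Y,6,350,145)
sr=lambda X,Y:tz(X,Y,5.4,220,180);sa=lambda X,Y:tz(X,Y,6,300,130)
pts={"pin far":(tr(298,178),sr(236,240)),"pin near":(tr(294,217),sr(273,262)),
"carr far-left":(tr(255,152),sr(180,270)),"carr nearleft":(tr(250,245),sr(266,322)),"carr farright":(tr(347,155),sr(247,208)),"carr nearright":(tr(343,250),sr(336,266)),
"orange L":(tr(203,259),sr(232,415)),
"green mid":(tr(421,270),sr(405,258)),"orange mid":(tr(235,262),sr(263,400)),
"hole far":(ta(244,127),sa(103,167)),"hole near":(ta(261,163),sa(145,174)),
"plug":(ta(397,447),sa(470,141)),
"yl1":(ta(332,314),sa(318,173)),"yl2":(ta(359,379),sa(389,180))}
for k,(t,s) in pts.items():
    X,r=tri(t,s);print(k,np.round(X,1),np.round(r,2))
dt=np.load("top0.npz")['d'];ds=np.load("side0.npz")['d'];
for n,d in(("top",dt),("side",ds)):
  for k in pts:
    uv=pts[k][0 if n=="top" else 1];u,v=int(round(uv[0])),int(round(uv[1]));c=M[n]["T"]@np.append(np.linalg.solve(M[n]["K"],[uv[0],uv[1],1])*d[v,u],1)
    print(n,k,np.round(c[:3],1))
E
```

```text
pin far [592.8 148.5  64.6] [0.05 0.05]
pin near [568.6 151.   63.9] [0.09 0.09]
carr far-left [609.9 175.4  58.5] [0.4  0.41]
carr nearleft [553.4 179.6  55.1] [0. 0.]
carr farright [608.3 119.2  53.9] [0.22 0.22]
carr nearright [550.4 123.1  44.6] [0.13 0.13]
orange L [551.3 215.2  21.6] [0.21 0.23]
green mid [540.3  76.5  13.1] [0.54 0.54]
orange mid [548.6 195.3  14.3] [0.23 0.24]
hole far [ 651.8 -248.8    9.2] [0.13 0.11]
hole near [ 629.6 -258.7    6.4] [0.31 0.26]
plug [ 454.2 -317.1   59.8] [0.15 0.12]
yl1 [ 535.1 -293.1   21.5] [0.39 0.32]
yl2 [ 496.4 -306.6   22.8] [0.41 0.34]
top pin far [592.1 147.9  68.9]
top pin near [567.3 149.9  72.6]
top carr far-left [621.4 183.7  10.1]
top carr nearleft [561.6 187.6   5.4]
top carr farright [620.  125.4   1.1]
top carr nearright [553.8 125.4  26. ]
top orange L [551.6 216.   15.3]
top green mid [542.4  77.4  10.6]
top orange mid [551.  197.4   4.1]
top hole far [ 654.6 -250.4   -0.9]
top hole near [ 631.8 -259.2    1.5]
top plug [ 454.3 -316.    63.9]
top yl1 [ 534.2 -289.5   36.5]
top yl2 [ 496.4 -303.6   34.2]
side pin far [589.4 152.3  69.9]
side pin near [565.6 154.3  68.6]
side carr far-left [628.3 153.8  27.4]
side carr nearleft [553.6 179.4  54.9]
side carr farright [641.9  77.7  -0.9]
side carr nearright [555.6 115.5  34.6]
side orange L [560.5 205.4   5.5]
side green mid [540.4  73.5   9.8]
side orange mid [551.1 191.4   8.4]
side hole far [ 654.3 -254.1    4.7]
side hole near [ 626.9 -255.4    9.4]
side plug [ 453.9 -317.7   59.4]
side yl1 [ 528.  -279.3   33.2]
side yl2 [ 491.1 -296.    31.7]
```

```bash
python3 - <<'E'
from h import *
for n in("top","side"):
    f=np.load(n+"0.npz");im,d=f['im'],f['d'];hsv=cv2.cvtColor(im,cv2.COLOR_RGB2HSV)
    P,u,v=cloud(n,d);c=hsv[v,u]
    box=lambda x0,x1,y0,y1,z0,z1:(P[:,0]>x0)&(P[:,0]<x1)&(P[:,1]>y0)&(P[:,1]<y1)&(P[:,2]>z0)&(P[:,2]<z1)
    tall=box(330,900,-420,320,75,600)
    print(n,"table z",np.median(P[box(300,420,-100,100,-20,20),2]))
    H=np.unique((P[tall]//50*50).astype(int),axis=0,return_counts=True)
    print("tall",[(a.tolist(),int(k)) for a,k in zip(*H) if k>4 and a[0]<750])
    # carrier top
    q=box(530,630,90,200,52,60);p=P[q];print("carr top",len(p),p.mean(0).round(1))
    r=cv2.minAreaRect(p[:,:2].astype(np.float32));print(r)
    # rail
    q=box(520,640,-40,290,27,38);r=cv2.minAreaRect(P[q][:,:2].astype(np.float32));print("rail",q.sum(),r)
    if n=="top":
      # blue arm & head
      b=box(420,700,-360,-220,10,45)&(c[:,0]>95)&(c[:,0]<125)&(c[:,1]>100);p=P[b];print("blue",b.sum(),p.mean(0).round(1))
      bar=p[(p[:,2]>25)];l=cv2.fitLine(bar[:,:2].astype(np.float32),cv2.DIST_HUBER,0,.01,.01).ravel();print("bar",len(bar),l,np.arctan2(l[1],l[0]))
      h=box(400,520,-380,-260,48,58);print("head",cv2.minAreaRect(P[h][:,:2].astype(np.float32)))
    be=box(380,560,220,340,60,110);print("beaker",P[be].mean(0).round(0),P[be].min(0).round(0),P[be].max(0).round(0))
E
```

```text
top table z 1.2830224422094716
tall [([300, 300, 50], 36), ([350, 300, 50], 78), ([400, 250, 50], 19), ([400, 300, 50], 19), ([450, 250, 50], 27), ([450, 300, 50], 13), ([700, -450, 50], 30), ([700, -450, 100], 39), ([700, -350, 100], 19), ([700, -300, 50], 56), ([700, -300, 100], 71), ([700, -300, 150], 58), ([700, -250, 50], 83), ([700, -250, 100], 44), ([700, -250, 150], 54), ([700, -200, 50], 88), ([700, -200, 100], 40), ([700, -200, 150], 62), ([700, -150, 50], 86), ([700, -150, 100], 40), ([700, -150, 150], 70), ([700, -100, 50], 44), ([700, -100, 100], 60), ([700, -100, 150], 55), ([700, -50, 100], 14), ([700, 150, 50], 50), ([700, 200, 50], 42)]
carr top 230 [580.  149.1  56.5]
((577.4732666015625, 150.492919921875), (57.01288986206055, 68.08895111083984), 85.63294982910156)
rail 801 ((587.96875, 114.51212310791016), (311.33502197265625, 81.50100708007812), 83.68846893310547)
blue 267 [ 597.2 -264.4   26.5]
bar 168 [ 9.4463795e-01  3.2811460e-01  5.7163776e+02 -2.7370151e+02] 0.334307
head ((460.2716064453125, -313.6826477050781), (49.77273941040039, 50.07026672363281), 20.07
[... 339 characters left out ...]
 ([700, -300, 100], 122), ([700, -300, 150], 37), ([700, -250, 50], 58), ([700, -250, 100], 42), ([700, -250, 150], 34), ([700, -200, 50], 61), ([700, -200, 100], 46), ([700, -200, 150], 38), ([700, -150, 50], 53), ([700, -150, 100], 46), ([700, -150, 150], 53), ([700, -100, 50], 71), ([700, -100, 100], 168), ([700, -100, 150], 54), ([700, -50, 100], 14), ([700, 150, 50], 17), ([700, 200, 50], 21)]
carr top 306 [576.6 153.1  55.1]
((577.2626342773438, 151.48678588867188), (56.77524948120117, 59.525882720947266), 87.15979766845703)
rail 1028 ((572.5068359375, 115.99604034423828), (316.4326477050781, 96.08432006835938), 76.201416015625)
beaker [447. 301.  78.] [380. 261.  60.] [499. 339.  94.]
```

Emit:
arm_command --steps '[[[0, 0, 0, 0.044, -0.033, 0.003, 0], [0, 0, 0, 0.044, -0.033, 0.003, 0], [0, 0, 0, 0.044, -0.033, 0.003, 0], [0, 0, 0, 0.044, -0.033, 0.003, 0], [0, 0, 0, 0.044, -0.033, 0.003, 0]]]' --force 30

```text
t: 0.72
ee_pos: [356.8, -222.5, 221.5]
orientation: [-3.138, -0.0, 0.445]
force: [0.3, -0.0, -0.0]
opening: 40.4
```

Emit:
arm_command --steps '[[[0, 0, 0, 0.044, -0.033, 0.003, 0], [0, 0, 0, 0.044, -0.033, 0.003, 0], [0, 0, 0, 0.044, -0.033, 0.003, 0], [0, 0, 0, 0.044, -0.033, 0.003, 0], [0, 0, 0, 0.044, -0.033, 0.003, 0]]]'

```text
t: 1.35
ee_pos: [486.7, 30.3, 206.4]
orientation: [-3.138, -0.0, 0.445]
force: [1.0, 0.3, 0.1]
opening: 0.5
```

Clear so far. I'll write a helper that gives the remaining move in tool axes.

```bash
cat > rel.py <<'E'
import sys,numpy as np
from scipy.spatial.transform import Rotation as R
from rig import status
def rel(x,y,z,yaw):
    s=status.sense();A=R.from_euler('xyz',s["orientation"]);B=R.from_euler('xyz',[np.pi,0,yaw])
    print("pos",np.round(s["ee_pos"],1),"rpy",np.round(s["orientation"],4),"F",np.round(s["force"],1),"open",round(float(s["opening"]),1),"t",s["t"])
    print("shift mm (now axes)",A.inv().apply(np.array([x,y,z])-s["ee_pos"]).round(2),"turn",(A.inv()*B).as_rotvec().round(4), "shift after turn",B.inv().apply(np.array([x,y,z])-s["ee_pos"]).round(2))
if __name__=="__main__": rel(*map(float,sys.argv[1:]))
E
python3 rel.py 583 211 120 -0.07
```

```text
pos [486.7  30.3 206.4] rpy [-3.1383e+00 -3.0000e-04  4.4480e-01] F [1.  0.3 0.1] open 0.5 t 1.35
shift mm (now axes) [ 164.65 -121.44   86.87] turn [-0.0033  0.0006  0.5148] shift after turn [  83.4  -187.03   86.42]
```

Emit:
arm_command --steps '[[[0, 0, 0, 0.041, -0.03, 0.01, 0], [0, 0, 0, 0.041, -0.03, 0.01, 0], [0, 0, 0, 0.041, -0.03, 0.01, 0], [0, 0, 0, 0.041, -0.03, 0.01, 0], [0, 0, 0.17, 0, 0, 0, 0]]]'

```text
t: 1.98
ee_pos: [585.1, 219.1, 162.8]
orientation: [-3.138, 0.004, 0.275]
force: [0.2, -1.2, -0.3]
opening: 0.5
```

Emit:
arm_command --steps '[[[0, 0, 0.17, 0, 0, 0, 0], [0, 0, 0.17, 0, 0, 0, 0], [0, 0, 0, 0, 0, 0, 0]]]'

```text
t: 2.35
ee_pos: [584.4, 220.0, 160.7]
orientation: [-3.14, 0.008, -0.073]
force: [0.3, -0.4, 0.4]
opening: 0.4
```

```bash
python3 rel.py 583 213 42 -0.07
```

```text
pos [584.4 220.  160.7] rpy [-3.1404  0.008  -0.0732] F [ 0.3 -0.4  0.4] open 0.4 t 2.35
shift mm (now axes) [3.0000e-02 7.2200e+00 1.1869e+02] turn [-0.0012  0.008  -0.0032] shift after turn [ -0.95   7.08 118.7 ]
```

Emit:
arm_command --steps '[[[0, 0.008, 0, 0, 0, 0.03, 0], [0, 0, 0, 0, 0, 0.03, 0], [0, 0, 0, 0, 0, 0.03, 0], [0, 0, 0, 0, 0, 0.026, 0], [0, 0, 0, 0, 0, 0, 0]]]'

```text
t: 2.98
ee_pos: [584.2, 219.9, 41.3]
orientation: [-3.14, -0.0, -0.054]
force: [0.4, -0.4, 1.5]
opening: 0.5
```

```bash
python3 rel.py 582 197 42 -0.07; python3 - <<'E'
from h import *
a,d=optics.get_image("top");b,ds=optics.get_image("side")
for nm,i,(x0,x1,y0,y1),s in(("t1",a,(225,365,150,255),5.6),("s1",b,(220,330,180,290),5.4)):
    cv2.imwrite(f"pics/{nm}.png",cv2.resize(i[y0:y1,x0:x1],None,fx=s,fy=s,interpolation=cv2.INTER_CUBIC)[:,:,::-1])
E
```

```text
pos [584.2 219.9  41.3] rpy [-3.1404e+00 -1.0000e-04 -5.3600e-02] F [ 0.4 -0.4  1.5] open 0.5 t 2.975
shift mm (now axes) [-0.92 22.94 -0.73] turn [-0.0012 -0.0001  0.0164] shift after turn [-0.55 22.95 -0.7 ]
```

View pics/s1.png

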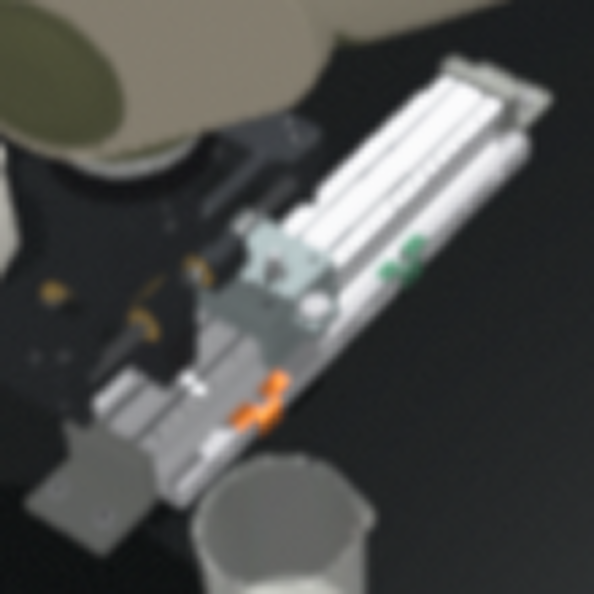

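View pics/t1.png

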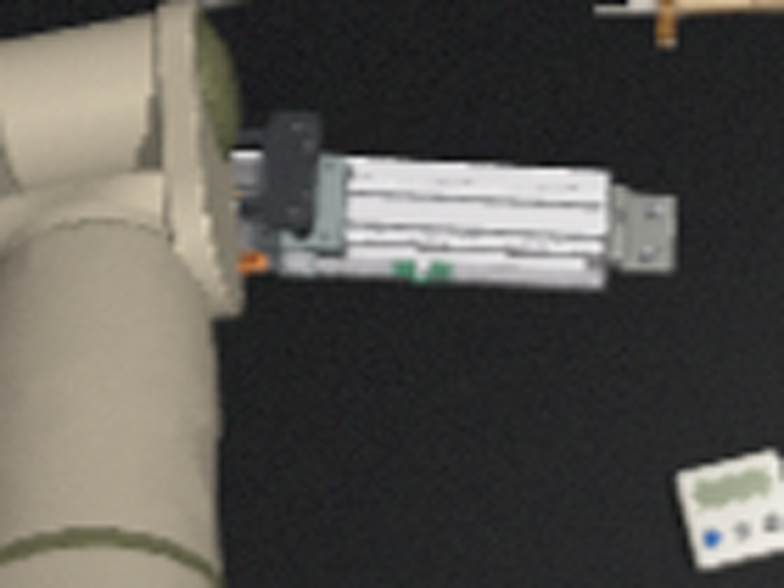

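The fingers stand over the rail on the carrier's +y side: (195,330) in the side crop, clear of the end block and the beaker. Now I'll approach contact.

Emit:
arm_command --steps '[[[0, 0, 0.016, -0.001, 0.012, 0, 0], [0, 0, 0, 0, 0.006, 0, 0], [0, 0, 0, 0, 0.005, 0, 0]]]'

```text
t: 3.45
ee_pos: [584.2, 195.8, 46.7]
orientation: [-3.138, -0.009, -0.07]
force: [0.8, -0.7, 0.0]
opening: 0.2
```

Emit:
arm_command --steps '[[[0, 0, 0, 0, 0.004, 0, 0], [0, 0, 0, 0, 0.004, 0, 0]]]'

```text
t: 3.7
ee_pos: [583.8, 187.9, 47.0]
orientation: [-3.137, -0.01, -0.071]
force: [0.9, 6.2, -2.0]
opening: 0.3
```

Emit:
arm_command --steps '[[[0, 0, 0, 0, 0.004, 0, 0], [0, 0, 0, 0, 0.004, 0, 0]]]'

```text
t: 3.95
ee_pos: [583.2, 180.4, 47.0]
orientation: [-3.135, -0.01, -0.07]
force: [-0.1, 4.8, -0.4]
opening: 0.1
```

```bash
python3 rel.py 577 140 42 -0.07; python3 - <<'E'
from h import *
a,d=optics.get_image("top");b,ds=optics.get_image("side")
for nm,i,(x0,x1,y0,y1),s in(("t2",a,(225,365,150,255),5.6),("s2",b,(220,330,180,290),5.4)):
    cv2.imwrite(f"pics/{nm}.png",cv2.resize(i[y0:y1,x0:x1],None,fx=s,fy=s,interpolation=cv2.INTER_CUBIC)[:,:,::-1])
E
```

```text
pos [583.2 180.4  47. ] rpy [-3.1352 -0.0104 -0.0702] F [-0.1  4.8 -0.4] open 0.1 t 3.95
shift mm (now axes) [-3.42 40.79  4.73] turn [-0.0064 -0.0104 -0.0002] shift after turn [-3.38 40.76  5.03]
```

View pics/s2.png

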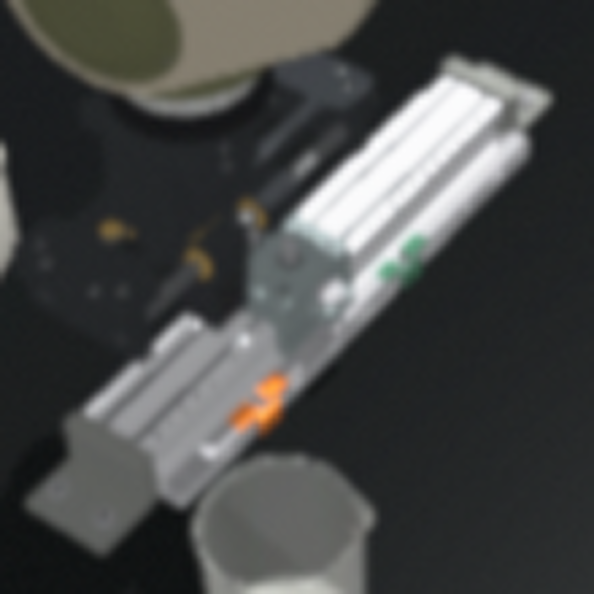

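View pics/t2.png

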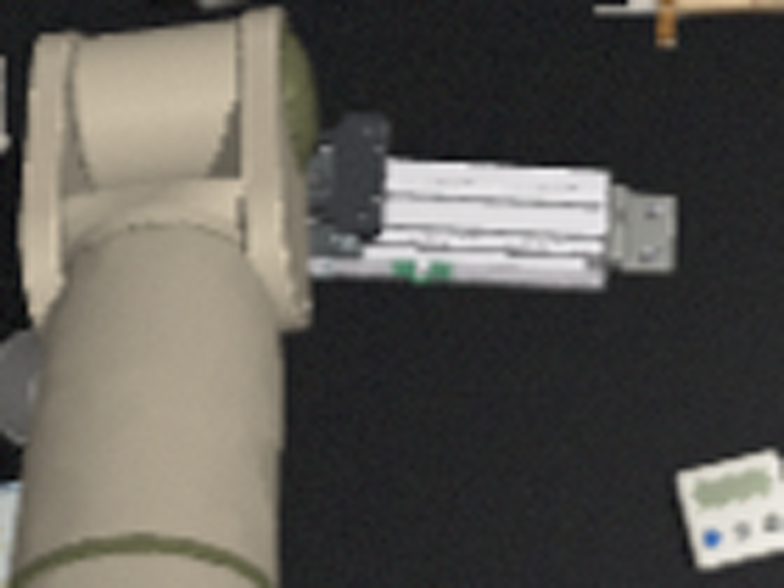

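The carrier moves with the finger at about 5 N, and the lug went from (318,305) to (335,293) in the side crop. I'll push another 38 mm or so and then measure again.

Emit:
arm_command --steps '[[[0, 0.005, 0, -0.001, 0.008, 0.001, 0], [0, 0.005, 0, 0, 0.008, 0.001, 0], [0, 0, 0, 0, 0.008, 0.001, 0], [0, 0, 0, 0, 0.008, 0.001, 0], [0, 0, 0, 0, 0.006, 0, 0]]]'

```text
t: 4.68
ee_pos: [581.1, 144.3, 46.5]
orientation: [-3.13, -0.027, -0.07]
force: [1.0, 6.3, -1.8]
opening: 0.4
```

```bash
python3 rel.py 577 120 42 -0.07; python3 - <<'E'
from h import *
a,d=optics.get_image("top");b,ds=optics.get_image("side")
np.savez("c3.npz",a=a,b=b,d=d,ds=ds)
for nm,i,(x0,x1,y0,y1),s in(("t3",a,(280,350,160,220),9),("s3",b,(250,330,180,250),8)):
    cv2.imwrite(f"pics/{nm}.png",cv2.resize(i[y0:y1,x0:x1],None,fx=s,fy=s,interpolation=cv2.INTER_CUBIC)[:,:,::-1])
E
```

```text
pos [581.1 144.3  46.5] rpy [-3.1301 -0.0272 -0.0698] F [ 1.   6.3 -1.8] open 0.4 t 4.675
shift mm (now axes) [-2.5  24.61  4.12] turn [-0.0115 -0.0272  0.0004] shift after turn [-2.38 24.56  4.47]
```

View pics/s3.png

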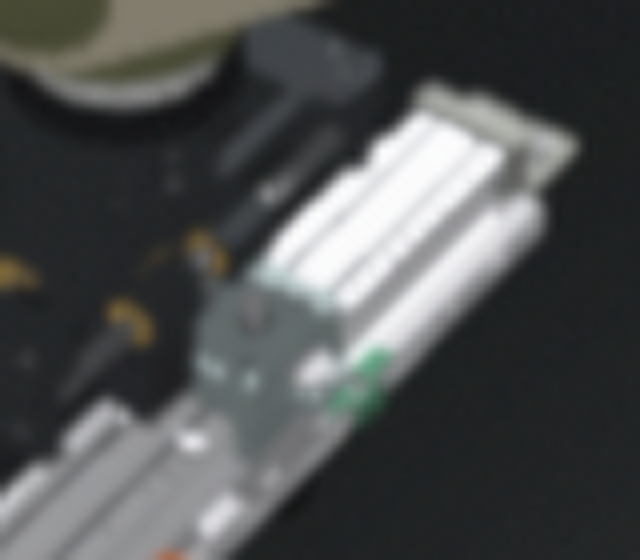

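View pics/t3.png

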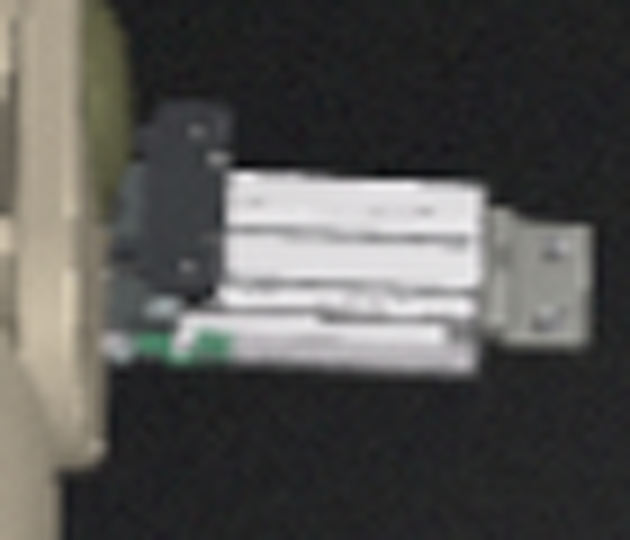

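Lug at about 292.6 px and green mid at about 300 in the top view, so about 25 mm remain. I'll go on more carefully and correct the slight tilt as I go.

Emit:
arm_command --steps '[[[-0.006, -0.014, 0, -0.001, 0.005, 0.001, 0], [-0.006, -0.014, 0, 0, 0.005, 0.001, 0], [0, 0, 0, 0, 0.004, 0, 0], [0, 0, 0, 0, 0.003, 0, 0]]]'

```text
t: 5.28
ee_pos: [579.7, 127.0, 45.3]
orientation: [3.14, 0.0, -0.069]
force: [0.4, 3.7, 2.3]
opening: 0.7
```

```bash
python3 rel.py 577 119 44 -0.07; python3 - <<'E'
from h import *
b,ds=optics.get_image("side")
for nm,i,(x0,x1,y0,y1),s in(("s4",b,(250,330,180,250),8),):
    cv2.imwrite(f"pics/{nm}.png",cv2.resize(i[y0:y1,x0:x1],None,fx=s,fy=s,interpolation=cv2.INTER_CUBIC)[:,:,::-1])
E
```

```text
pos [579.7 127.   45.3] rpy [ 3.1404e+00  1.0000e-04 -6.9400e-02] F [0.4 3.7 2.3] open 0.7 t 5.275
shift mm (now axes) [-2.14  8.16  1.28] turn [0.0011 0.0001 0.0006] shift after turn [-2.14  8.16  1.27]
```

View pics/s4.png

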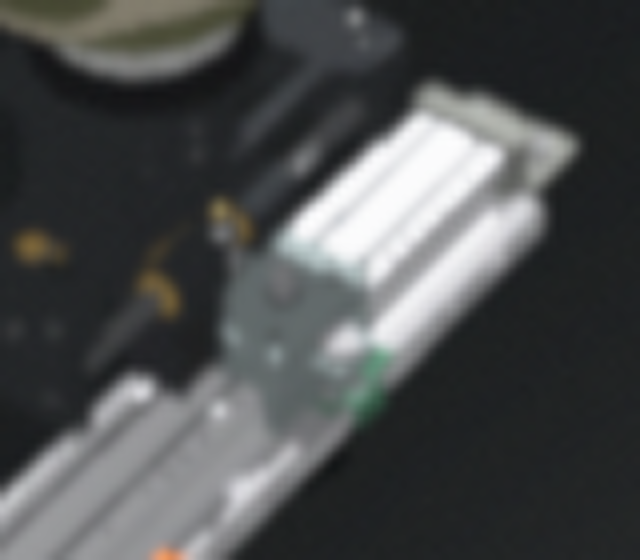

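Very close now, with the lug at (343,340) approaching the green marks at (365,385). I'll take steps of about 1.5 mm and watch the force.

Emit:
arm_command --steps '[[[0, 0, 0, 0, 0.002, 0, 0], [0, 0, 0, 0, 0.002, 0, 0]]]'

```text
t: 5.58
ee_pos: [579.3, 122.2, 45.1]
orientation: [3.14, 0.0, -0.069]
force: [0.5, 2.5, 1.8]
opening: 0.5
```

Emit:
arm_command --steps '[[[0, 0, 0, 0, 0.0015, 0, 0]]]'

```text
t: 5.7
ee_pos: [579.2, 120.5, 45.1]
orientation: [3.14, 0.0, -0.07]
force: [0.7, 1.3, 1.7]
opening: 0.5
```

Emit:
arm_command --steps '[[[0, 0, 0, 0, 0.0015, 0, 0]]]'

```text
t: 5.82
ee_pos: [579.0, 118.6, 45.0]
orientation: [3.139, 0.001, -0.069]
force: [-0.0, -0.7, 0.3]
opening: 0.4
```

```bash
python3 rel.py 577 119 44 -0.07; python3 - <<'E'
from h import *
b,ds=optics.get_image("side")
for nm,i,(x0,x1,y0,y1),s in(("s5",b,(250,330,180,250),8),):
    cv2.imwrite(f"pics/{nm}.png",cv2.resize(i[y0:y1,x0:x1],None,fx=s,fy=s,interpolation=cv2.INTER_CUBIC)[:,:,::-1])
E
```

```text
pos [579.  118.6  45. ] rpy [ 3.1391e+00  7.0000e-04 -6.9500e-02] F [-0.  -0.7  0.3] open 0.4 t 5.825
shift mm (now axes) [-2.01 -0.29  0.96] turn [0.0025 0.0007 0.0005] shift after turn [-2.01 -0.29  0.96]
```

View pics/s5.png

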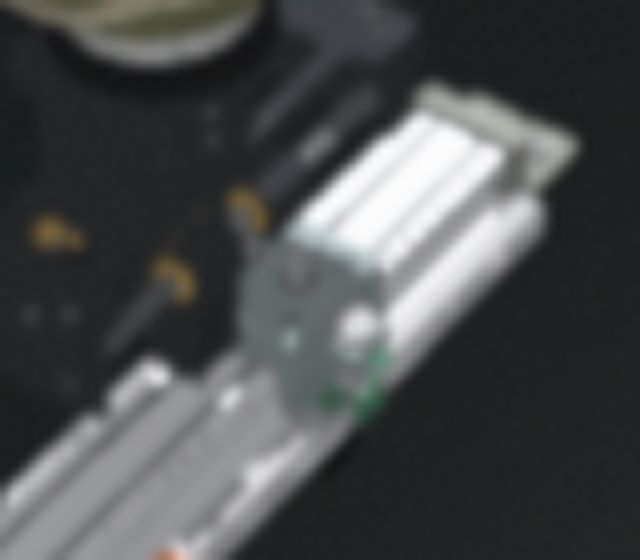

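The force fell to zero, which looks like the plunger pulling the carrier ahead of the finger. One more small step should meet rising resistance if it is in the notch.

Emit:
arm_command --steps '[[[0, 0, 0, 0, 0.001, 0, 0]]]'

```text
t: 6.0
ee_pos: [578.7, 117.1, 44.7]
orientation: [3.139, 0.001, -0.07]
force: [-0.4, 0.1, 0.2]
opening: 0.7
```

Emit:
arm_command --steps '[[[0, 0, 0, 0, 0.0005, 0, 0]]]'

```text
t: 6.12
ee_pos: [578.6, 116.4, 44.5]
orientation: [3.138, 0.002, -0.07]
force: [0.2, -0.4, 0.2]
opening: 0.5
```

No contact now, so the carrier jumped ahead. I'll back off, lift clear and check by eye.

Emit:
arm_command --steps '[[[0, 0, 0, 0, -0.01, 0, 0], [0, 0, 0, 0, -0.01, -0.03, 0], [0, 0, 0, 0, 0, -0.06, 0], [0, 0, 0, 0, 0, -0.06, 0]]]'

```text
t: 6.62
ee_pos: [578.4, 139.2, 193.8]
orientation: [3.137, 0.012, -0.069]
force: [1.2, -0.0, 0.1]
opening: 0.9
```

```bash
python3 rel.py 400 -100 200 0.33
```

```text
pos [578.4 139.2 193.8] rpy [ 3.1374  0.0118 -0.0692] F [ 1.2 -0.   0.1] open 0.9 t 6.625
shift mm (now axes) [-161.5   251.     -3.22] turn [ 0.0018  0.0124 -0.3992] shift after turn [-246.3   168.5    -6.18]
```

Emit:
arm_command --steps '[[[0, 0.006, 0, -0.004, 0.055, 0, 0.7], [0, 0.006, 0, -0.004, 0.055, 0, 0.7], [0, 0, -0.08, -0.004, 0.055, 0, 0.7], [0, 0, 0, -0.004, 0.055, 0, 0.7], [0, 0, 0, -0.004, 0.055, 0, 0.7]]]'

```text
t: 7.25
ee_pos: [551.0, -136.0, 201.1]
orientation: [3.136, -0.012, 0.023]
force: [0.1, 0.6, -0.6]
opening: 48.3
```

```bash
python3 rel.py 515 -296 180 0.33
```

```text
pos [ 551.  -136.   201.1] rpy [ 3.1365 -0.0121  0.0228] F [ 0.1  0.6 -0.6] open 48.3 t 7.25
shift mm (now axes) [-39.84 159.07  21.42] turn [ 0.0069 -0.0112 -0.3073] shift after turn [-85.88 139.75  21.08]
```

Emit:
arm_command --steps '[[[0, 0, 0, -0.013, 0.053, 0.003, 0.7], [0, 0, 0, -0.013, 0.053, 0.003, 0.7], [0, 0, 0, -0.013, 0.053, 0.003, 0.7], [0.0035, -0.006, -0.154, 0, 0, 0, 0.7], [0.0035, -0.006, -0.154, 0, 0, 0, 0.7]]]'

```text
t: 7.88
ee_pos: [514.7, -302.6, 191.9]
orientation: [-3.141, 0.001, 0.336]
force: [0.8, 0.5, -0.7]
opening: 61.6
```

```bash
python3 rel.py 515 -296 120 0.33; python3 - <<'E'
from h import *
a,d=optics.get_image("top");b,ds=optics.get_image("side")
np.savez("c6.npz",a=a,b=b,d=d,ds=ds)
for nm,i,(x0,x1,y0,y1),s in(("t6",a,(240,350,150,220),7),("s6",b,(220,330,180,290),5.4),("t6a",a,(350,450,145,240),6),("s6a",b,(300,400,130,225),6)):
    cv2.imwrite(f"pics/{nm}.png",cv2.resize(i[y0:y1,x0:x1],None,fx=s,fy=s,interpolation=cv2.INTER_CUBIC)[:,:,::-1])
E
```

```text
pos [ 514.7 -302.6  191.9] rpy [-3.1414e+00  8.0000e-04  3.3580e-01] F [ 0.8  0.5 -0.7] open 61.6 t 7.875
shift mm (now axes) [ 2.52 -6.08 71.87] turn [-0.0002  0.0008  0.0058] shift after turn [ 2.43 -6.11 71.87]
```

View pics/t6.png

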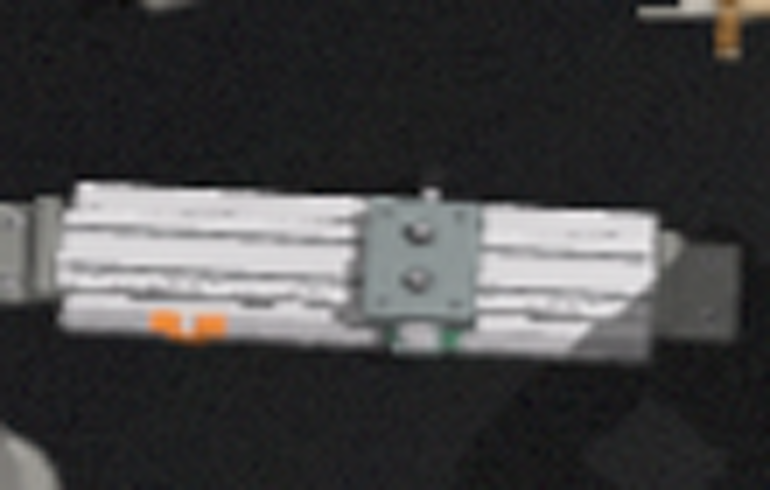

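View pics/s6.png

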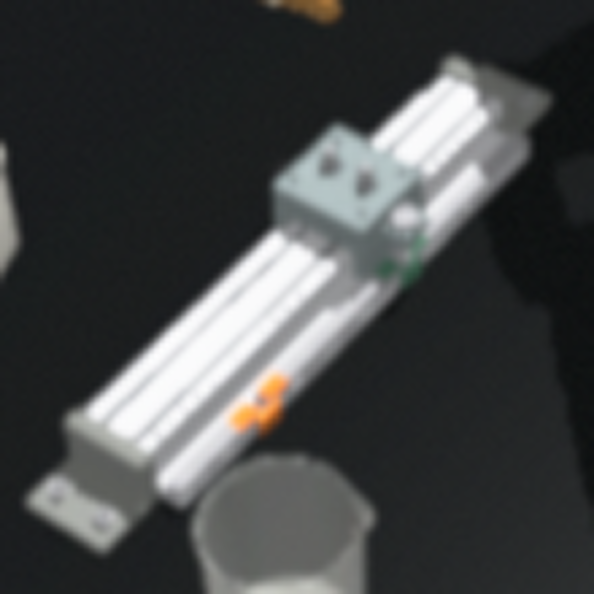

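View pics/t6a.png

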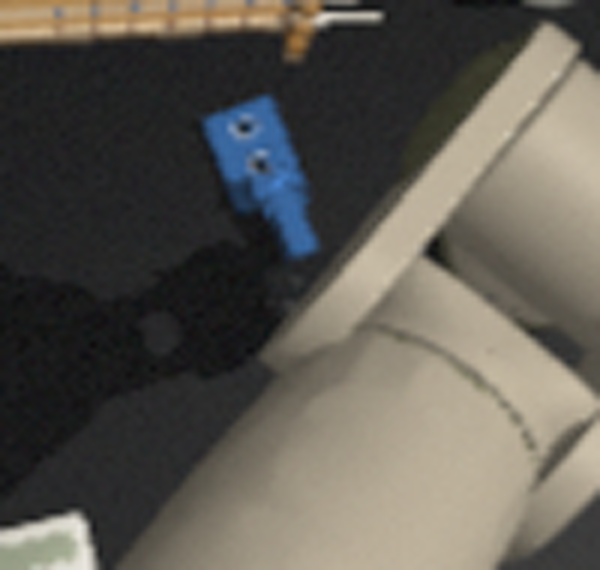

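View pics/s6a.png

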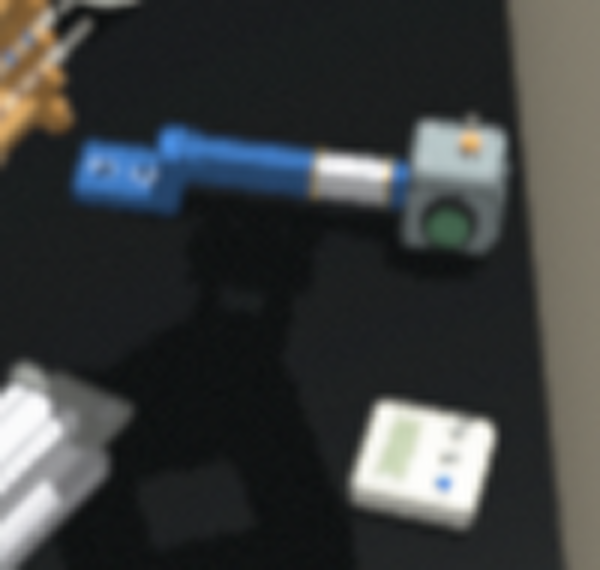

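The lug at (420,337) in the top crop sits centred between the green marks at (395,335) and (450,340). I'll triangulate the pins and fit the grip position.

```bash
python3 - <<'E'
from h import *
tt=lambda X,Y:(240+X/7-.5,150+Y/7-.5);ss=lambda X,Y:(220+X/5.4-.5,180+Y/5.4-.5)
# pin tip tops
for nm,t,s in(("far",tt(418,230),ss(331,157)),("near",tt(415,276),ss(366,179)),("orange",tt(188,326),ss(263,402))):
    print(nm,*[np.round(q,2) for q in tri(t,s)], "top@70",atz("top",t,70).round(1),"side@70",atz("side",s,70).round(1))
f=np.load("c6.npz")
for n,d in(("top",f['d']),("side",f['ds'])):
    P,u,v=cloud(n,d);q=(P[:,0]>530)&(P[:,0]<630)&(P[:,1]>20)&(P[:,1]<130)&(P[:,2]>51)&(P[:,2]<60);p=P[q].astype(np.float32)
    print(n,"carr",cv2.minAreaRect(p[:,:2]),np.median(p[:,2]))
# side-only grip: flats centre top edge
E
```

```text
far [586.19  73.8   63.94] [0.49 0.48] top@70 [586.6  74.1  70. ] side@70 [581.1  78.4  70. ]
near [563.56  75.6   60.63] [0.6  0.59] top@70 [563.8  75.7  70. ] side@70 [556.5  82.8  70. ]
orange [549.09 195.69  12.94] [0.4  0.42] top@70 [541.5 186.7  70. ] side@70 [517.9 231.3  70. ]Traceback (most recent call last):
  File "<stdin>", line 9, in <module>
cv2.error: OpenCV(4.12.0) /io/opencv/modules/imgproc/src/convhull.cpp:143: error: (-215:Assertion failed) total >= 0 && (depth == CV_32F || depth == CV_32S) in function 'convexHull'
```

The pins' midpoint is about (575,74.7), which is 75 mm of travel against an expected 76, and it agrees with the force drop. The carrier is in the notch. Now I'll descend to the flats.

Emit:
arm_command --steps '[[[0, 0, 0.006, 0.002, -0.006, 0.04, 0.7], [0, 0, 0, 0, 0, 0.04, 0.7], [0, 0, 0, 0, 0, 0.04, 0.7], [0, 0, 0, 0, 0, 0.02, 0.7]]]'

```text
t: 8.48
ee_pos: [517.2, -294.4, 50.0]
orientation: [3.137, -0.003, 0.313]
force: [-0.1, 0.5, -0.5]
opening: 61.9
```

```bash
python3 rel.py 515 -296 6 0.33; python3 - <<'E'
from h import *
a,d=optics.get_image("top");b,ds=optics.get_image("side")
for nm,i,(x0,x1,y0,y1),s in(("s7a",b,(300,400,130,225),6),("t7a",a,(350,450,145,240),6)):
    cv2.imwrite(f"pics/{nm}.png",cv2.resize(i[y0:y1,x0:x1],None,fx=s,fy=s,interpolation=cv2.INTER_CUBIC)[:,:,::-1])
E
```

```text
pos [ 517.2 -294.4   50. ] rpy [ 3.1369e+00 -2.6000e-03  3.1300e-01] F [-0.1  0.5 -0.5] open 61.9 t 8.475
shift mm (now axes) [-2.68  0.61 44.02] turn [ 0.0047 -0.0025 -0.017 ] shift after turn [-2.58  0.77 44.02]
```

View pics/s7a.png

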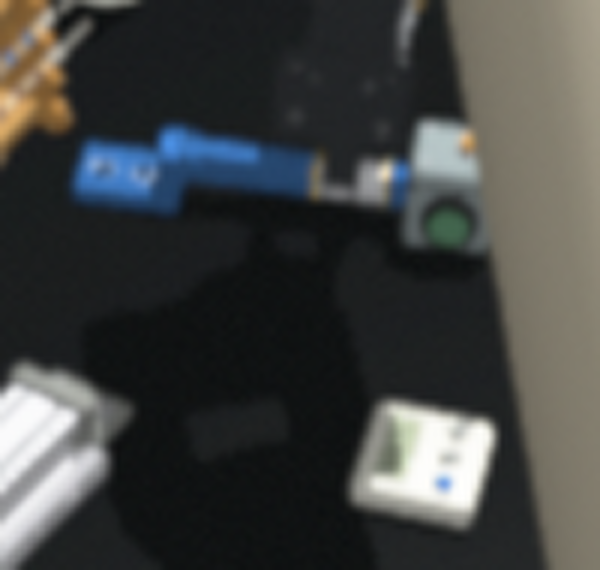

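View pics/t7a.png

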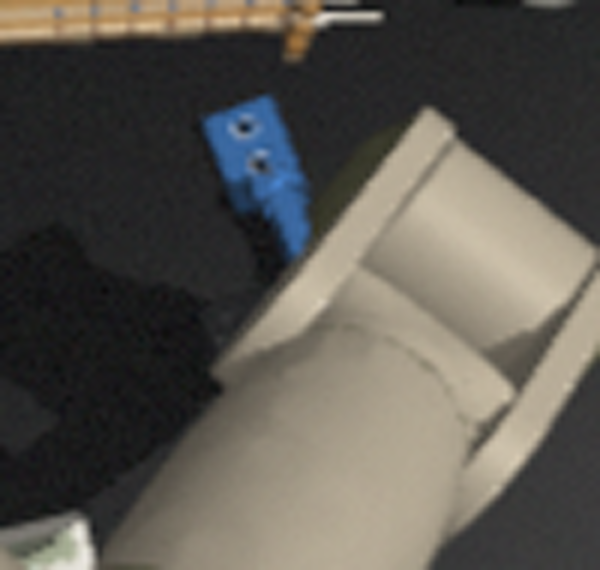

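The near finger hangs in front of the flats at (340,165), between the yellow lines. I'll trim the position and go down.

Emit:
arm_command --steps '[[[0.005, -0.0025, -0.017, -0.0025, 0.001, 0.015, 0.7], [0, 0, 0, 0, 0, 0.015, 0.7], [0, 0, 0, 0, 0, 0.009, 0.7], [0, 0, 0, 0, 0, 0.001, 0.7]]]'

```text
t: 9.07
ee_pos: [515.9, -296.5, 9.6]
orientation: [3.141, -0.001, 0.329]
force: [-0.3, -0.3, -0.0]
opening: 61.6
```

```bash
python3 rel.py 515 -296 6 0.33; python3 - <<'E'
from h import *
b,ds=optics.get_image("side")
for nm,i,(x0,x1,y0,y1),s in(("s8a",b,(300,400,130,225),6),):
    cv2.imwrite(f"pics/{nm}.png",cv2.resize(i[y0:y1,x0:x1],None,fx=s,fy=s,interpolation=cv2.INTER_CUBIC)[:,:,::-1])
E
```

```text
pos [ 515.9 -296.5    9.6] rpy [ 3.1406e+00 -9.0000e-04  3.2930e-01] F [-0.3 -0.3 -0. ] open 61.6 t 9.075
shift mm (now axes) [-0.72 -0.73  3.56] turn [ 0.001  -0.0009 -0.0007] shift after turn [-0.72 -0.73  3.56]
```

View pics/s8a.png

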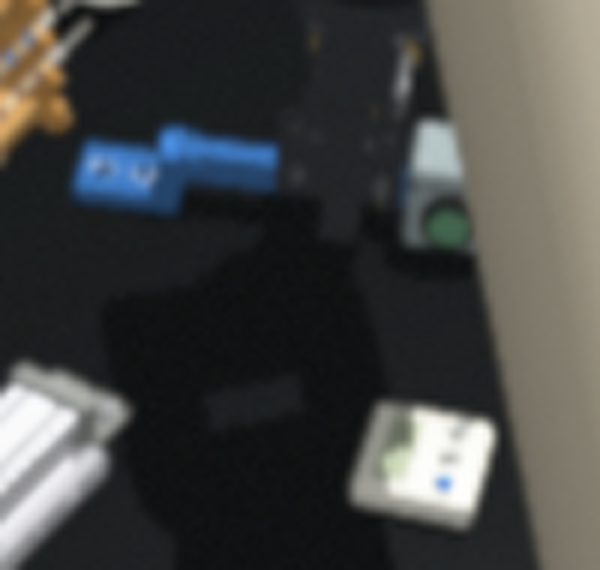

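Emit:
arm_command --steps '[[[0, 0, 0, -0.0007, -0.0007, 0.0035, 0.7], [0, 0, 0, 0, 0, 0, 0.2], [0, 0, 0, 0, 0, 0, 0], [0, 0, 0, 0, 0, 0, 0], [0, 0, 0, 0, 0, 0, 0]]]' --force 45

```text
t: 9.75
ee_pos: [515.6, -296.5, 7.3]
orientation: [3.138, -0.002, 0.329]
force: [0.4, 0.2, -0.5]
opening: 23.9
```

Emit:
arm_command --steps '[[[0, 0, 0, 0, 0, 0, 0], [0, 0, 0, 0, 0, 0, 0], [0, 0, 0, 0, 0, 0, 0]]]'

```text
t: 10.12
ee_pos: [515.6, -296.4, 7.4]
orientation: [3.138, -0.002, 0.329]
force: [-0.4, -0.5, 1.0]
opening: 11.4
```

It has closed on 11.4 mm, and the flats are 12 mm. Now a gentle test lift.

Emit:
arm_command --steps '[[[0, 0, 0, 0, 0, 0, 0], [0, 0, 0, 0, 0, -0.005, 0], [0, 0, 0, 0, 0, -0.01, 0], [0, 0, 0, 0, 0, -0.012, 0], [0, 0, 0, 0, 0, 0, 0]]]' --force 55

```text
t: 10.75
ee_pos: [514.9, -295.9, 35.3]
orientation: [3.14, -0.001, 0.329]
force: [-0.2, -0.0, -4.9]
opening: 11.3
```

```bash
python3 rel.py 450 -150 160 0.33; python3 - <<'E'
from h import *
s=status.sense();print(s["torque"],s["force"])
a,d=optics.get_image("top");b,ds=optics.get_image("side")
for nm,i,(x0,x1,y0,y1),s in(("s9a",b,(300,400,130,225),6),("t9a",a,(350,450,145,240),6)):
    cv2.imwrite(f"pics/{nm}.png",cv2.resize(i[y0:y1,x0:x1],None,fx=s,fy=s,interpolation=cv2.INTER_CUBIC)[:,:,::-1])
E
```

```text
pos [ 514.9 -295.9   35.3] rpy [ 3.1403e+00 -1.0000e-03  3.2920e-01] F [-0.2 -0.  -4.9] open 11.3 t 10.75
shift mm (now axes) [ -14.14 -158.9  -124.9 ] turn [ 0.0013 -0.001  -0.0008] shift after turn [ -14.13 -159.07 -124.68]
[ 0.00595936 -0.04954562 -0.01094723] [-0.1624037  -0.03028119 -4.9170439 ]
```

View pics/s9a.png

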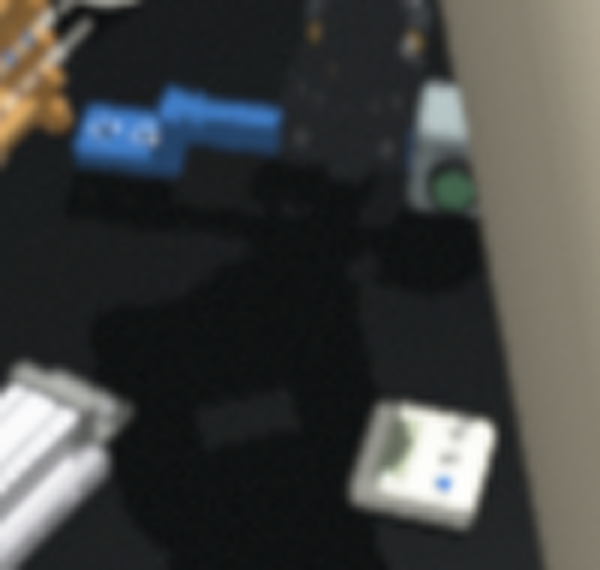

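View pics/t9a.png

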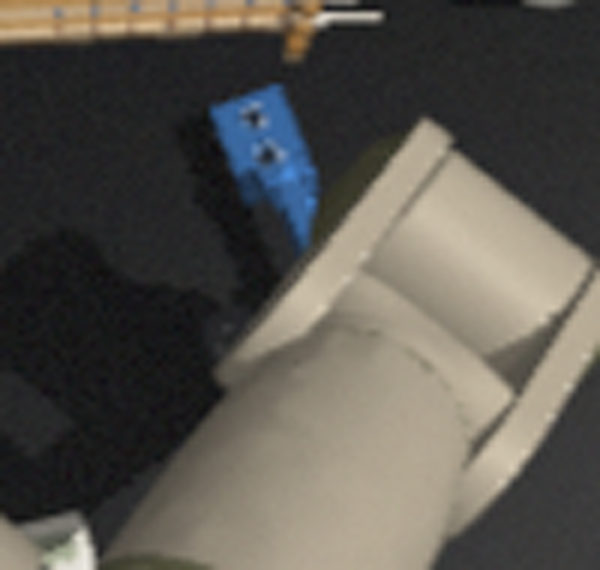

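It lifts level: foot and head both rose about 39 px in the side crop. The load is 4.9 N, or about 0.5 kg. I'll raise it and draw it back, away from the rack.

Emit:
arm_command --steps '[[[0, 0, 0, -0.005, -0.003, -0.02, 0], [0, 0, 0, -0.015, -0.009, -0.028, 0], [0, 0, 0, -0.016, -0.01, -0.028, 0], [0, 0, 0, -0.016, -0.01, -0.028, 0], [0, 0, 0, -0.013, -0.007, -0.02, 0]]]'

```text
t: 11.48
ee_pos: [437.4, -278.1, 158.4]
orientation: [-3.135, 0.003, 0.33]
force: [0.1, -0.7, -5.9]
opening: 11.1
```

```bash
python3 rel.py 440 -280 160 -0.07
```

```text
pos [ 437.4 -278.1  158.4] rpy [-3.135   0.0034  0.3298] F [ 0.1 -0.7 -5.9] open 11.1 t 11.475
shift mm (now axes) [ 1.86  2.66 -1.67] turn [-0.0058  0.0047  0.3998] shift after turn [ 2.76  1.73 -1.65]
```

Emit:
arm_command --steps '[[[-0.004, 0.003, 0.06, 0, 0, 0, 0], [-0.001, 0, 0.09, 0, 0, 0, 0], [-0.001, 0, 0.09, 0, 0, 0, 0], [0, 0, 0.09, 0, 0, 0, 0], [0, 0, 0.06, 0, 0, 0, 0]]]'

```text
t: 12.1
ee_pos: [436.1, -277.7, 158.8]
orientation: [3.142, 0.001, -0.074]
force: [1.0, -0.5, -4.7]
opening: 11.4
```

```bash
python3 rel.py 442 84 150 -0.07
```

```text
pos [ 436.1 -277.7  158.8] rpy [ 3.1416e+00  9.0000e-04 -7.3600e-02] F [ 1.  -0.5 -4.7] open 11.4 t 12.1
shift mm (now axes) [ -20.71 -361.1     8.82] turn [ 0.      0.0009 -0.0036] shift after turn [ -19.41 -361.18    8.81]
```

Emit:
arm_command --steps '[[[0, 0, 0, -0.001, -0.02, 0, 0], [0, 0, 0, -0.002, -0.033, 0, 0], [0, 0, 0, -0.002, -0.035, 0, 0], [0, 0, 0, -0.002, -0.035, 0, 0], [0, 0, 0, -0.002, -0.035, 0, 0]]]'

```text
t: 12.72
ee_pos: [436.9, -111.8, 157.6]
orientation: [-3.139, 0.003, -0.071]
force: [0.1, -0.0, -5.8]
opening: 11.4
```

```bash
python3 rel.py 442 84 150 -0.07
```

```text
pos [ 436.9 -111.8  157.6] rpy [-3.1391e+00  3.1000e-03 -7.1200e-02] F [ 0.1 -0.  -5.8] open 11.4 t 12.725
shift mm (now axes) [  -8.77 -195.64    8.15] turn [-0.0025  0.0031 -0.0012] shift after turn [  -8.56 -195.67    7.63]
```

Emit:
arm_command --steps '[[[-0.002, 0.003, 0, -0.001, -0.035, 0, 0], [0, 0, 0, -0.002, -0.035, 0, 0], [0, 0, 0, -0.002, -0.035, 0, 0], [0, 0, 0, -0.002, -0.035, 0, 0], [0, 0, 0, -0.001, -0.025, 0, 0]]]'

```text
t: 13.35
ee_pos: [436.0, 64.1, 157.5]
orientation: [-3.14, 0.002, -0.062]
force: [0.7, -0.4, -5.2]
opening: 11.1
```

Emit:
arm_command --steps '[[[0, 0, 0, -0.001, -0.015, 0, 0], [0, 0, 0, 0, -0.008, 0, 0], [0, 0, 0, 0, 0, 0, 0]]]'

```text
t: 13.72
ee_pos: [434.2, 91.0, 157.3]
orientation: [-3.139, 0.003, -0.055]
force: [-0.2, -0.4, -4.4]
opening: 11.4
```

```bash
python3 rel.py 442 84 102 -0.07; python3 - <<'E'
from h import *
a,d=optics.get_image("top");b,ds=optics.get_image("side");np.savez("c10.npz",a=a,b=b,d=d,ds=ds)
cv2.imwrite("pics/s10.png",b[:,:,::-1]);cv2.imwrite("pics/t10.png",a[:,:,::-1])
for nm,i,(x0,x1,y0,y1),s in(("s10z",b,(230,340,170,270),5.8),("t10z",a,(260,350,150,230),7)):
    cv2.imwrite(f"pics/{nm}.png",cv2.resize(i[y0:y1,x0:x1],None,fx=s,fy=s,interpolation=cv2.INTER_CUBIC)[:,:,::-1])
E
```

```text
pos [434.2  91.  157.3] rpy [-3.1394e+00  3.0000e-03 -5.5400e-02] F [-0.2 -0.4 -4.4] open 11.4 t 13.725
shift mm (now axes) [ 8.33  6.64 55.23] turn [-0.0022  0.003   0.0146] shift after turn [ 8.26  6.4  55.27]
```

View pics/s10z.png

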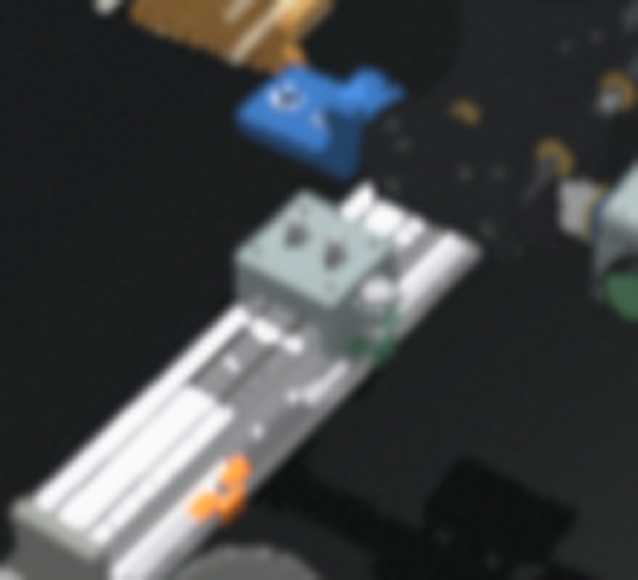

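View pics/t10z.png

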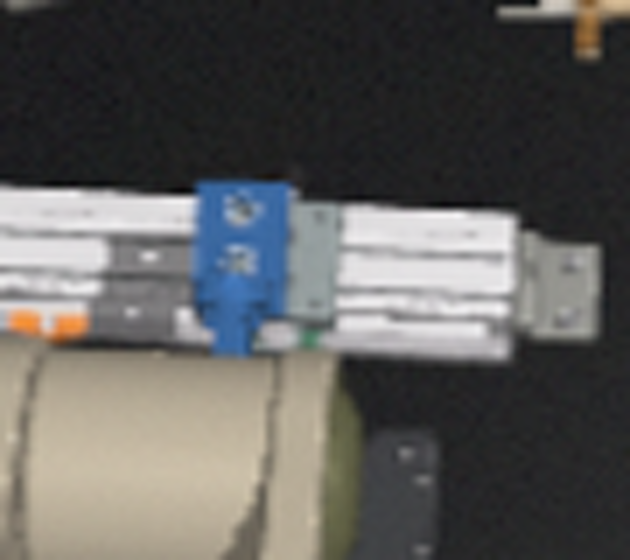

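View pics/s10.png

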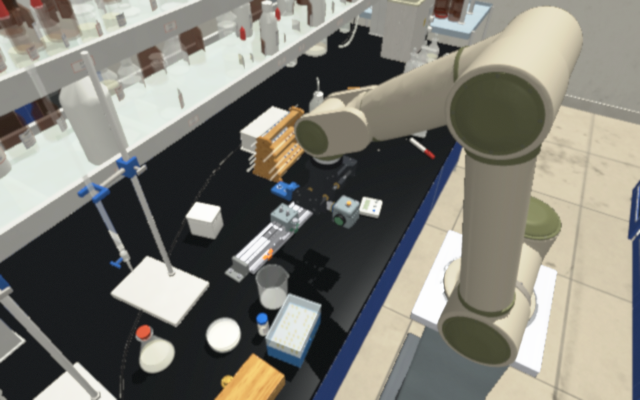

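The foot is at (290,110) in the side crop, above the carrier, with the head on the robot's side. Next I'll come to the nominal position and trim there.

Emit:
arm_command --steps '[[[-0.002, 0.003, 0.014, 0.004, 0.003, 0.01, 0], [0, 0, 0, 0.004, 0.003, 0.015, 0], [0, 0, 0, 0, 0, 0.014, 0], [0, 0, 0, 0, 0, 0.008, 0], [0, 0, 0, 0, 0, 0, 0]]]'

```text
t: 14.45
ee_pos: [442.8, 80.9, 106.8]
orientation: [3.141, 0.0, -0.077]
force: [-0.2, -0.7, -4.9]
opening: 11.3
```

```bash
python3 rel.py 442 84 102 -0.07; python3 - <<'E'
from h import *
a,d=optics.get_image("top");b,ds=optics.get_image("side");np.savez("c11.npz",a=a,b=b,d=d,ds=ds)
for nm,i,(x0,x1,y0,y1),s in(("s11z",b,(260,340,170,240),8),("t11z",a,(270,340,150,220),8)):
    cv2.imwrite(f"pics/{nm}.png",cv2.resize(i[y0:y1,x0:x1],None,fx=s,fy=s,interpolation=cv2.INTER_CUBIC)[:,:,::-1])
E
```

```text
pos [442.8  80.9 106.8] rpy [ 3.141e+00  2.000e-04 -7.670e-02] F [-0.2 -0.7 -4.9] open 11.3 t 14.45
shift mm (now axes) [-1.04 -3.03  4.84] turn [ 0.0006  0.0002 -0.0067] shift after turn [-1.02 -3.04  4.84]
```

View pics/s11z.png

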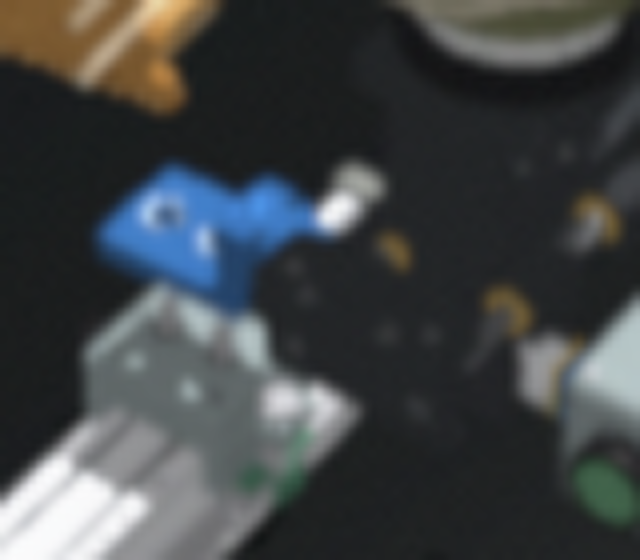

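View pics/t11z.png

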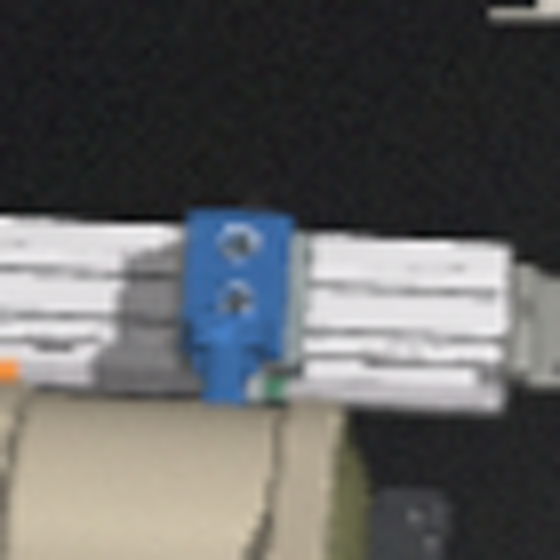

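The holes are at (240,243) and (238,301) in the top crop, and at (163,212) and (207,240) in the side crop. I'll compare them with the pin positions found through the same cameras.

```bash
cat > fine.py <<'E'
from h import *
# blob centroids of dark/grey (non-blue) hole region inside the blue foot
def holes(im,win,name):
    x0,x1,y0,y1=win;s=8
    c=cv2.resize(im[y0:y1,x0:x1],None,fx=s,fy=s,interpolation=cv2.INTER_CUBIC);h=cv2.cvtColor(c,cv2.COLOR_RGB2HSV)
    m=((h[...,0]>98)&(h[...,0]<122)&(h[...,1]>135)&(h[...,2]>60)).astype(np.uint8)
    n,l,st,ce=cv2.connectedComponentsWithStats(m);k=1+np.argmax(st[1:,4]);m=(l==k).astype(np.uint8)
    cs,hi=cv2.findContours(m,cv2.RETR_CCOMP,cv2.CHAIN_APPROX_NONE);out=[]
    for q,g in zip(cs,hi[0]):
        if g[3]>=0 and cv2.contourArea(q)>80:
            M_=cv2.moments(q);p=(M_["m10"]/M_["m00"],M_["m01"]/M_["m00"]);out.append((x0+(p[0]+.5)/s-.5,y0+(p[1]+.5)/s-.5,cv2.contourArea(q)))
    print(name,np.round(out,2).tolist());return out
E
python3 - <<'E'
from fine import *
f=np.load("c11.npz");holes(f['a'],(270,340,150,220),"top");holes(f['b'],(260,340,170,240),"side")
t=lambda X,Y:(270+X/8-.5,150+Y/8-.5);s=lambda X,Y:(260+X/8-.5,170+Y/8-.5)
hs=[(t(240,243),s(163,212)),(t(238,301),s(208,240))]
for a,b in hs:
    print("tri",*[np.round(q,1) for q in tri(a,b)],"top@109.4",atz("top",a,109.4).round(1),"side@109.4",atz("side",b,109.4).round(1))
P,u,v=cloud("top",f['d']);hsv=cv2.cvtColor(f['a'],cv2.COLOR_RGB2HSV)[v,u]
q=(P[:,0]>530)&(P[:,0]<630)&(P[:,1]>40)&(P[:,1]<110)&(hsv[:,0]>98)&(hsv[:,0]<122)&(hsv[:,1]>130)&(P[:,2]>90);p=P[q]
print("foot top z",len(p),np.percentile(p[:,2],[10,50,90]).round(1),cv2.minAreaRect(p[p[:,2]<118][:,:2].astype(np.float32)))
P,u,v=cloud("side",f['ds']);hsv=cv2.cvtColor(f['b'],cv2.COLOR_RGB2HSV)[v,u]
q=(P[:,0]>545)&(P[:,0]<630)&(P[:,1]>40)&(P[:,1]<110)&(hsv[:,0]>98)&(hsv[:,0]<122)&(hsv[:,1]>130)&(P[:,2]>90);p=P[q]
print("side foot z",len(p),np.percentile(p[:,2],[10,50,90]).round(1))
# pins with same-z both
f=np.load("c6.npz")
for n,uvs in(("top",[(299.2,182.4),(298.8,188.9)]),("side",[(280.8,208.6),(287.3,212.7)])): print(n,[atz(n,w,70).round(1).tolist() for w in uvs],[atz(n,w,56).round(1).tolist() for w in uvs])
E
```

```text
top [[299.13, 186.84, 1293.5], [299.47, 179.84, 1700.0]]
side [[285.33, 199.73, 763.5], [279.64, 195.93, 1662.0]]
tri [587.4  70.  108.9] [0. 0.] top@109.4 [587.3  70.  109.4] side@109.4 [587.1  70.4 109.4]
tri [565.4  72.2 107.3] [0.7 0.6] top@109.4 [563.   71.1 109.4] side@109.4 [565.9  74.4 109.4]
foot top z 190 [108.  111.5 135.3] ((569.6972045898438, 71.77027130126953), (39.97520065307617, 62.1639518737793), 89.17204284667969)
side foot z 171 [105.4 108.8 131.1]
top [[586.4, 74.1, 70.0], [563.9, 75.7, 70.0]] [[589.2, 75.2, 56.0], [566.4, 76.8, 56.0]]
side [[581.1, 78.5, 70.0], [556.3, 83.0, 70.0]] [[589.5, 67.0, 56.0], [564.4, 71.6, 56.0]]
```

```bash
python3 - <<'E'
from h import *
f=np.load("c6.npz")
o=[]
for i,(x0,x1,y0,y1) in((f['a'],(286,314,174,202)),(f['b'],(266,304,198,236))):
    s=400/(x1-x0);c=cv2.resize(i[y0:y1,x0:x1],(400,400),interpolation=cv2.INTER_CUBIC)
    for k in range(x0,x1,2): cv2.putText(c,str(k),(int((k-x0+.5)*s)-8,8),0,.25,(255,255,0))
    for k in range(y0,y1,2): cv2.putText(c,str(k)+"-",(0,int((k-y0+.5)*s)+3),0,.28,(255,255,0))
    o.append(c)
cv2.imwrite("pics/pins.png",np.hstack(o)[:,:,::-1])
# carrier corners prediction for hypotheses
yaw=-.07;ax=np.array([np.cos(yaw),np.sin(yaw)]);ay=np.array([-np.sin(yaw),np.cos(yaw)]);c0=np.array([575.1,74.7])
for n in("top","side"):
    print(n,"corners",[proj(n,np.append(c0+i*30*ax+j*28*ay,56)).round(1).tolist() for i,j in((1,1),(1,-1),(-1,-1),(-1,1))],"tips",[proj(n,np.append(c0+i*12*ax,70)).round(1).tolist() for i in(1,-1)],"bases",[proj(n,np.append(c0+i*12*ax,56)).round(1).tolist() for i in(1,-1)])
E
```

```text
top corners [[291.9, 177.5], [308.0, 178.3], [307.0, 195.4], [290.7, 194.6]] tips [[299.3, 182.2], [298.8, 189.1]] bases [[299.6, 183.0], [299.2, 189.8]]
side corners [[269.1, 213.5], [281.2, 202.3], [297.8, 210.5], [286.0, 222.2]] tips [[279.9, 206.9], [286.7, 210.2]] bases [[280.2, 210.3], [286.9, 213.7]]
```

View pics/pins.png

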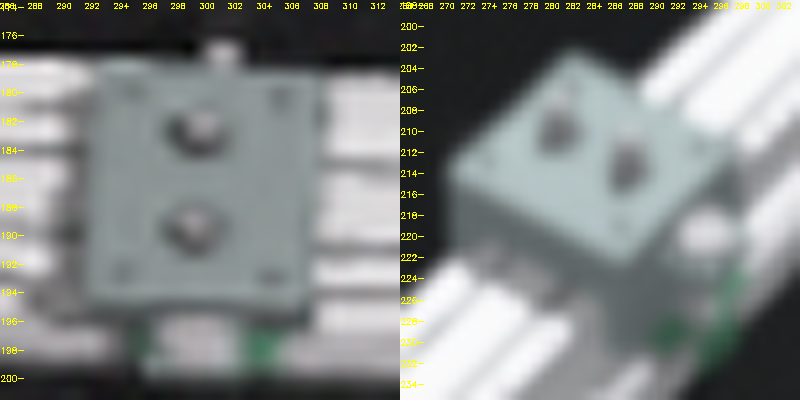

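The carrier rectangle and the pin tips agree with the prediction to within about 0.6 px in both views, giving pins at about (575,74). The foot holes sit at about (575.2,71), 99 mm high, with yaw −0.077. That needs about +3 mm in y and 4.5 mm down.

Emit:
arm_command --steps '[[[0, 0, -0.007, -0.0005, -0.002, 0.002, 0], [0, 0, 0, 0, -0.001, 0.002, 0], [0, 0, 0, 0, 0, 0, 0], [0, 0, 0, 0, 0, 0, 0]]]'

```text
t: 15.05
ee_pos: [443.4, 84.3, 104.3]
orientation: [3.141, -0.003, -0.069]
force: [-0.2, 0.2, -4.6]
opening: 11.3
```

```bash
python3 rel.py 442.5 84 102.4 -0.07
```

```text
pos [443.4  84.3 104.3] rpy [ 3.141  -0.0034 -0.0686] F [-0.2  0.2 -4.6] open 11.3 t 15.05
shift mm (now axes) [-0.91  0.4   1.85] turn [ 0.0006 -0.0034  0.0014] shift after turn [-0.91  0.4   1.86]
```

Emit:
arm_command --steps '[[[0, -0.003, 0.001, -0.0009, 0.0004, 0.0019, 0], [0, 0, 0, 0, 0, 0, 0], [0, 0, 0, 0, 0, 0, 0]]]'

```text
t: 15.42
ee_pos: [442.4, 84.0, 102.2]
orientation: [3.141, -0.0, -0.07]
force: [0.1, -0.2, -5.5]
opening: 11.2
```

```bash
python3 rel.py 442.5 84 102.4 -0.07; python3 - <<'E'
from fine import *
a,d=optics.get_image("top");b,ds=optics.get_image("side");np.savez("c12.npz",a=a,b=b,d=d,ds=ds)
for nm,i,(x0,x1,y0,y1),s in(("s12z",b,(260,360,160,240),8),("t12z",a,(270,340,150,220),8)):
    cv2.imwrite(f"pics/{nm}.png",cv2.resize(i[y0:y1,x0:x1],None,fx=s,fy=s,interpolation=cv2.INTER_CUBIC)[:,:,::-1])
cv2.imwrite("pics/s12.png",b[:,:,::-1])
t=holes(a,(270,340,150,220),"top");s=holes(b,(260,340,170,240),"side")
print([atz("top",q[:2],105).round(1).tolist() for q in t],[atz("side",q[:2],105).round(1).tolist() for q in s])
yaw=-.07;ax=np.array([np.cos(yaw),np.sin(yaw)])
for n in("top","side"):print(n,"wanted holes",[proj(n,np.append(np.array([575,74.])+i*12*ax,105)).round(1).tolist() for i in(1,-1)])
E
```

```text
pos [442.4  84.  102.2] rpy [ 3.141e+00 -2.000e-04 -6.970e-02] F [ 0.1 -0.2 -5.5] open 11.2 t 15.425
shift mm (now axes) [ 0.06 -0.04 -0.16] turn [ 0.0006 -0.0002  0.0003] shift after turn [ 0.06 -0.04 -0.16]
top [[297.73, 187.13, 1353.5], [298.33, 180.36, 1781.5]]
side [[284.74, 202.38, 575.5], [279.7, 198.13, 1667.5]]
[[563.8, 76.5, 105.0], [586.6, 74.3, 105.0]] [[564.0, 81.3, 105.0], [585.5, 74.1, 105.0]]
top wanted holes [[298.7, 180.3], [298.2, 187.4]]
side wanted holes [[279.4, 197.7], [286.3, 201.1]]
```

View pics/s12z.png

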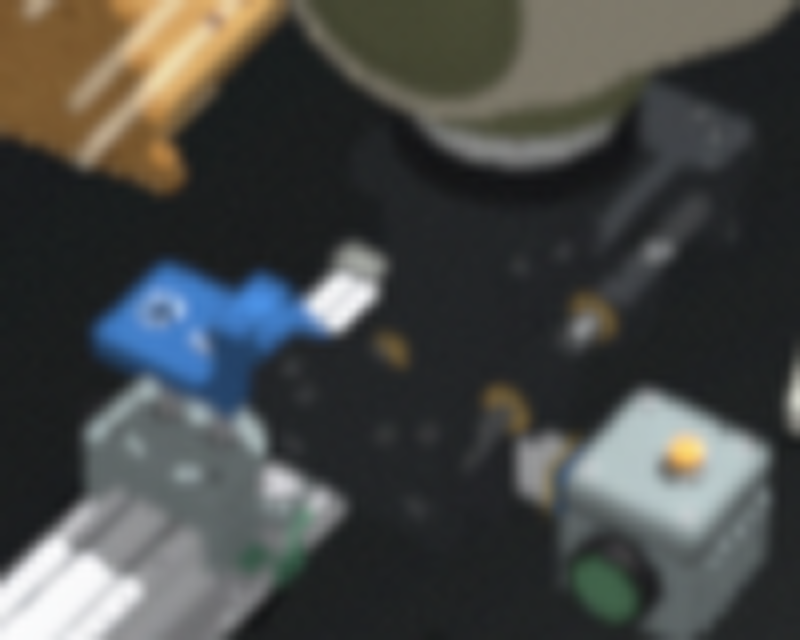

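View pics/t12z.png

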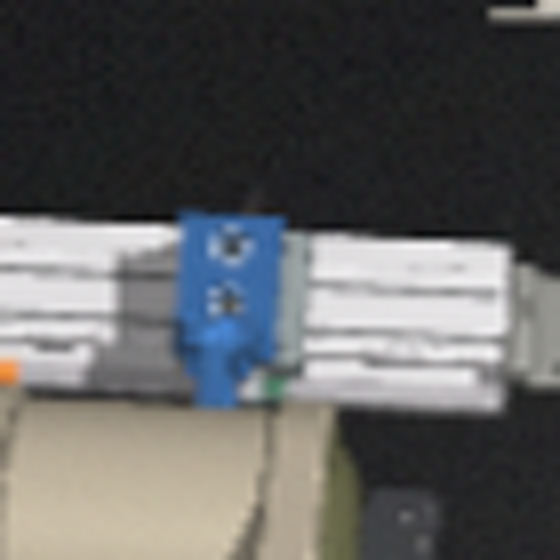

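View pics/s12.png

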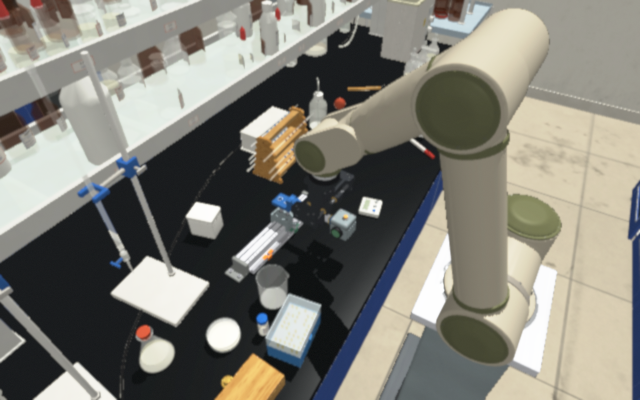

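Emit:
arm_command --steps '[[[0, 0, 0, 0, 0.001, 0, 0], [0, 0, 0, 0, 0, 0, 0], [0, 0, 0, 0, 0, 0, 0]]]'

```text
t: 15.9
ee_pos: [442.4, 82.9, 102.3]
orientation: [3.141, -0.0, -0.07]
force: [-0.5, -1.1, -5.4]
opening: 11.3
```

```bash
python3 - <<'E'
from fine import *
from rel import rel
rel(442.5,83,102.4,-.07)
a,d=optics.get_image("top");b,ds=optics.get_image("side")
t=holes(a,(270,340,150,220),"top");s=holes(b,(260,340,170,240),"side")
print([atz("top",q[:2],105).round(1).tolist() for q in t],[atz("side",q[:2],105).round(1).tolist() for q in s])
for nm,bx in(("head",(355,415,60,115,140,165)),("foot",(555,605,50,98,98,112))):
  for n,im,dd in(("side",b,ds),("top",a,d)):
    P,u,v=cloud(n,dd);q=np.all([(P[:,i]>bx[2*i])&(P[:,i]<bx[2*i+1]) for i in range(3)],0);print(nm,n,q.sum(),np.percentile(P[q,2],[25,50,75]).round(1) if q.sum() else "",P[q].mean(0).round(1) if q.sum() else "")
# undisturbed check
a0=np.load("top0.npz")['im'];b0=np.load("side0.npz")['im']
for n,i,j,(x0,x1,y0,y1) in(("vial side",b0,b,(254,270,312,338)),("beaker side",b0,b,(256,290,262,310)),("timer side",b0,b,(356,384,194,220))):
    A=cv2.cvtColor(i,cv2.COLOR_RGB2GRAY)[y0:y1,x0:x1].astype(np.float32);B=cv2.cvtColor(j,cv2.COLOR_RGB2GRAY)[y0:y1,x0:x1].astype(np.float32)
    print(n,cv2.phaseCorrelate(A,B))
E
```

```text
pos [442.4  82.9 102.3] rpy [ 3.141e+00 -4.000e-04 -6.980e-02] F [-0.5 -1.1 -5.4] open 11.3 t 15.9
shift mm (now axes) [ 0.07 -0.15 -0.08] turn [ 0.0006 -0.0004  0.0002] shift after turn [ 0.07 -0.15 -0.08]
top [[298.48, 187.1, 1408.0], [298.78, 180.33, 1771.5]]
side [[285.54, 202.02, 618.5], [279.71, 198.27, 1560.5]]
[[563.9, 74.0, 105.0], [586.7, 72.8, 105.0]] [[562.9, 79.0, 105.0], [585.2, 74.6, 105.0]]
head side 309 [146.5 147.7 148.9] [379.8  92.8 147.6]
head top 2 [147.1 149.5 151.9] [406.7  68.5 149.5]
foot side 151 [102.1 103.5 104.5] [578.9  78.9 103.3]
foot top 149 [104.2 105.9 107.8] [578.8  74.9 105.9]
vial side ((-0.0029678009261413507, 0.46956133158810687), 1.0018532459658605)
beaker side ((-0.008520518764576934, -0.006677043600170407), 1.008698515869953)
timer side ((-0.5573584987587683, 0.38611792891971675), 0.8108215043574204)
```

```bash
python3 - <<'E'
from h import *
f=np.load("c12.npz");b=f['b'];b0=np.load("side0.npz")['im']
for n,(x0,x1,y0,y1) in(("vial",(254,270,312,338)),("timer",(356,384,194,220)),("beaker",(256,290,262,310))):
    r=cv2.matchTemplate(b[y0-5:y1+5,x0-5:x1+5],b0[y0:y1,x0:x1],cv2.TM_CCOEFF_NORMED);m=np.array(cv2.minMaxLoc(r)[3])-5
    print(n,"shift px",m,round(float(r.max()),3),np.abs(b[y0:y1,x0:x1].astype(int)-b0[y0:y1,x0:x1]).mean().round(1))
from rig import sign_off
print(sign_off())
E
```

```text
vial shift px [0 0] 0.999 2.0
timer shift px [0 0] 0.995 3.7
beaker shift px [0 0] 0.998 3.4
the job is handed in; nothing more can be done
None
```

I slid the carrier to the green station and am holding the detector arm level over its pins, head on the robot's side. The job was handed in at about 16 s on the robot's clock.

**Carrier:**
- I pushed it with the shut fingers until the push force dropped from about 4 N to zero, which is the plunger pulling it into the notch.
- In the top view the lug is centred between the green marks, and the measured travel is about 75 mm against 76 mm expected.

**Arm:**
- **Grip:** it is held by the flats at the balance point; the jaws read 11.3 mm on the 12 mm flats, with 55 N set. The load reads about 0.5 kg.
- **Level:** it stayed level on the way. At the end the head top is 44.2 mm above the foot plate top (44 mm nominal).
- **Height:** the foot's underside is at about 95 mm, 25 mm above the pin tips.

**Alignment:** the two cameras disagree by about 2 mm, which is within their calibration.

| | Holes' midpoint (x, y) | Pins' midpoint (x, y) |
|---|---|---|
| Top view | (575.3, 73.4) | (576, 74) |
| Side view | about (573.2, 75) | (573.7, 74) |

- The near hole is partly hidden in the side view, so its fix there is poor.
- Expect roughly 1–2 mm of uncertainty when you guide it on to the pins.

**Beaker, vial and timer:** image matching in the side view shows 0 px shift for all three. A first check by phase correlation gave about half a pixel for the vial and timer, which I put down to shadow.

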